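# Gauge the rice-press plunger

### The job

Three rice-press plungers with white feet stand on the counter; only one is the right size, narrower than the wide green-lipped go slot of the stepped gauge but wider than its red no-go slot. Lower that one by its handle into the gauge, foot first, until it has passed the go slot and rests on the red no-go step, let it rest there a moment, then lift it out and stand it upright in the green-floored pass tray beside the gauge. Leave the too-small and the too-large plunger standing where they are.

Things in the scene. Friction and masses are not known exactly. Their poses are not given: they have to be found in the camera images.
- plunger_medium: The right-sized plunger: white plastic foot disc 46 mm in diameter and 24 mm high, about 100 g. Beech handle, 22 mm in diameter, from the foot's top to 80 mm height; grip it from above at about 65 mm height. All plungers are round, loose and upright on the counter, and differ only in foot diameter and weight. Origin: centre of the foot's underside, z up along the handle.
- plunger_small: Too-small plunger (would fall through the no-go slot as well): white foot disc 30 mm in diameter and 24 mm high. Same handle, height and origin as plunger_medium. Leave it alone.
- plunger_large: Too-large plunger (does not enter the go slot): white foot disc 66 mm in diameter and 24 mm high. Same handle, height and origin as plunger_medium. Leave it alone.
- gauge: Fixed slot gauge. Origin: underside, mid-slot; z up, x along the slot (open ends, 110 mm long), +y towards the pass tray. Go slot 56 mm wide, green 45-degree lips widen it to 76 at the top, z 60; red no-go step at z 30, slot 36 wide below it. Rails' outsides at y +-50. Pass tray on the same plate: centre x 0, y 155, inside 110 (x) by 140 (y), green floor z 8, white rim top z 22 (mm).
There are look-alikes about, which are no part of the job. Leave any black or pink look-alike of the plunger_medium alone.

How it is judged:
On the way:
1. the medium plunger is through the go slot and rests upright on the no-go step (z of plunger_medium in the frame of gauge between 0.026 and 0.034 m and y of plunger_medium in the frame of gauge between -0.014 and 0.014 m and x of plunger_medium in the frame of gauge between -0.05 and 0.05 m and angle between plunger_medium's own z axis and vertical below 0.2 rad and contact force between plunger_medium and gauge above 0.2 N), for 0.15 s.
At the end, for the whole second after the job is handed in: Having rested on the no-go step, the medium plunger stands still and upright (10 degrees) on the pass tray's floor, within 45 mm (x) and 55 mm (y) of the tray's centre; the small and large ones stand within 40 mm of where they began, upright within 20 degrees (z of plunger_medium in the frame of gauge between 0.004 and 0.013 m and x of plunger_medium in the frame of gauge between -0.045 and 0.045 m and y of plunger_medium in the frame of gauge between 0.1 and 0.21 m and angle between plunger_medium's own z axis and vertical below 0.17 rad and linear speed of plunger_medium below 0.02 m/s and not (distance of plunger_small from where it was at the start of the episode above 0.04 m or angle between plunger_small's own z axis and vertical above 0.35 rad) and not (distance of plunger_large from where it was at the start of the episode above 0.04 m or angle between plunger_large's own z axis and vertical above 0.35 rad)); the robot touches nothing.
It fails at once if the too-small plunger is shifted by more than 40 mm or tipped by more than 20 degrees (distance of plunger_small from where it was at the start of the episode above 0.04 m or angle between plunger_small's own z axis and vertical above 0.35 rad).
It fails at once if the too-large plunger is shifted by more than 40 mm or tipped by more than 20 degrees (distance of plunger_large from where it was at the start of the episode above 0.04 m or angle between plunger_large's own z axis and vertical above 0.35 rad).
It also fails if it takes over 42 s, if anything falls off the work surface, if the arm or the gripper's body presses on something with over 40 N, if the wrist force passes 120 N, or if a joint passes its speed limit or range.

### The arm

A 6-joint arm with a two-finger parallel gripper is mounted at the origin on the work surface. World frame = base frame: x ahead of the robot, y to its left, z up, the work surface at z = 0. Lengths are in m, angles in rad, forces in N, time in s.
With the tool pointing down it reaches from about 0.375 to 0.925 m from the base axis. Payload 5.7 kg.
Tool frame: the origin (TCP) lies midway between the tips of the shut fingers; the grasp point (between the pads) lies 19 mm behind it; z points along the fingers, y is the line along which they close (so a half turn about z gives the same grasp; the last joint's range is limited). The gripper opens to 88 mm and grips with 3 to 60 N. Pads are 20 mm wide; open, the fingers measure 115 mm over their backs; the gripper's body (75 mm by 178 mm) begins 61 mm behind the grasp point.
Start: joints at [-1.262, 0.359, 1.51, -0, 1.272, -0.115], TCP at [0.247, -0.547, 0.223] pointing down, gripper open.
Joint ranges: [-2.97, 2.97], [-1.01, 2.36], [0.21, 2.38], [-0.96, 4.11], [0.2, 2.71], [-2.98, 2.98]. Speed limits (rad/s): [2.39, 2.39, 3.14, 3.14, 3.14, 3.14].

### API

Orientations are given as a unit quaternion [x, y, z, w].
In Python, from bench import move_ptp, servo_line, goto_joints, move_gripper, sleep, inverse_kinematics, capture, PlanningError, close_job, spot_in, silhouettes, current_clock, current_joint_pos, current_qvel, current_joint_torque, current_position, current_orientation, current_force, current_torque, current_finger_gap, current_grip_force gives the robot as it stands. Calls block until the motion is done:
- move_ptp(position, orientation): joint-space move of the TCP to a pose.
- servo_line(position, orientation=None, rate=0.15, contact_N=None): straight line of the TCP; orientation=None keeps the orientation; rate is the mean speed in m/s. With contact_N (N) it stops when the force on the tool has changed by that much, and returns True; else False.
- goto_joints(angles): joint-space move.
- move_gripper(opening): finger opening in m; the grip force is fixed at half the most; returns when the fingers have stopped.
- sleep(seconds).
- inverse_kinematics(position, orientation): joint angles nearest the present ones, or None.
- capture(name): name is "side" or "top"; returns a dict with "image" (420x560x3 uint8, blue, green, red), "range_z" (420x560 float32, m along the optical axis (not along the pixel's ray), 0 where there is no reading), "intrinsics" (3x3 intrinsics, pixels), "k1" (the pictures are not rectified: a ray, as slopes to the right and down, at radius r is drawn at 1 + k1 r^2 times it, then the intrinsics apply), "R" (3x3) and "t" (3): a world point X has camera coordinates R X + t. Camera axes: x right, y down, z forward; pixel columns grow to the right and rows downward; lengths in m; the calibration is good to about 2 mm. A picture is of the moment at which its call begins.
A pose or a line that the arm cannot do raises PlanningError and nothing moves.
- close_job(): hands the job in; it is judged then, once.
Trained networks look in the newest picture that a camera, given by its name, has taken for a name from the list of things; names that differ only in an ending like _2 or _b are one class to them, and where a whole thing is asked for, a point or a joint stands for the part that bears it (a point fixed in the world has none). Each returns a list of dicts, best first, with "conf" (0 to 1); they miss things now and then, are a little off and sometimes report something else, mostly with a low value. They report only what shows in the picture. A call takes as long as a camera call. They do not tell look-alikes from the thing itself.
- spot_in(camera, query): "xy" ([column, row] in pixels, amid what is visible of it).
- silhouettes(camera, query): "region" (420x560 bool, what is visible of it) and "xy" ([column, row] in pixels, amid what is visible of it).
Readings, each from a call of its own:
- current_clock(): time.
- current_joint_pos(): joint angles.
- current_qvel(): joint speeds.
- current_joint_torque(): joint torques, N m.
- current_position(): TCP position.
- current_orientation(): TCP orientation.
- current_force(): force on the tool from outside, world axes, zero at the start.
- current_torque(): the same for the moment, N m.
- current_finger_gap(): finger opening in m.
- current_grip_force(): force on a finger pad.
Only numpy, scipy, OpenCV 4.12 (cv2) and the standard library are available. Lean on these libraries where they do the work, as an engineer would, in place of code of your own. Each camera call takes 0.05 s, during which the arm holds its last target. There are 200 camera calls.

## Working session

There is one attempt and no reset: what is moved stays moved. The work goes in short steps, each a Python script; the robot and the scene stay as the last script left them, time stands still between calls to the robot, and variables do not carry over. Pictures are saved under pics/ and viewed, at most 10 in all, crops included, and the job is handed in when it is done.

```bash
mkdir -p pics
cat > h.py <<'E'
import numpy as np, cv2
from bench import *
def cloud(c):
    K=c["intrinsics"];h,w=c["range_z"].shape
    u,v=np.meshgrid(np.arange(w),np.arange(h))
    x=(u-K[0,2])/K[0,0];y=(v-K[1,2])/K[1,1]
    a,b=x.copy(),y.copy()
    for _ in range(8):
        s=1+c["k1"]*(a*a+b*b);a=x/s;b=y/s
    z=c["range_z"];P=np.stack([a*z,b*z,z],-1)
    W=(P-c["t"])@c["R"]; W[z==0]=np.nan
    return W
E
python3 - <<'E'
from h import *
print(current_clock())
for n in("top","side"):
    c=capture(n);cv2.imwrite(f"pics/{n}0.png",c["image"]);W=cloud(c);np.save(n+".npy",W)
    print(n,c["k1"],-c["R"].T@c["t"])
    for q in("plunger_medium","plunger_small","plunger_large","gauge"):
        for d in silhouettes(n,q)[:5]:
            m=d["region"];P=W[m];P=P[~np.isnan(P[:,0])]
            print(q,round(d["conf"],2),np.round(d["xy"]),m.sum(),np.round(np.median(P,0),3),np.round(np.percentile(P,2,axis=0),3),np.round(np.percentile(P,98,axis=0),3))
E
```

```text
0.0
top -0.10054989133202992 [ 0.46404315 -0.11967115  0.85181142]
plunger_medium 0.96 [354. 248.] 504 [ 0.446 -0.243  0.026] [ 0.425 -0.268  0.005] [ 0.465 -0.227  0.083]
plunger_medium 0.73 [360. 198.] 489 [ 0.539 -0.258  0.026] [ 0.522 -0.284  0.008] [ 0.562 -0.243  0.082]
plunger_medium 0.65 [408. 277.] 535 [ 0.396 -0.332  0.026] [ 0.374 -0.353  0.009] [ 0.414 -0.318  0.083]
plunger_small 0.9 [388. 150.] 344 [ 0.622 -0.301  0.053] [ 0.612 -0.316  0.002] [ 0.639 -0.291  0.083]
plunger_large 0.79 [297. 176.] 1055 [ 0.579 -0.142  0.025] [ 0.551 -0.173  0.001] [ 0.612 -0.112  0.082]
plunger_large 0.56 [386. 154.] 336 [ 0.622 -0.301  0.055] [ 0.612 -0.316  0.005] [ 0.636 -0.291  0.083]
gauge 0.55 [141. 203.] 10550 [0.54  0.152 0.01 ] [0.471 0.013 0.005] [0.608 0.297 0.062]
side -0.014957173460259014 [ 0.47405393 -0.67667114  0.53010224]
plunger_medium 0.93 [212. 324.] 1095 [ 0.398 -0.349  0.025] [ 0.376 -0.362  0.005] [ 0.416 -0.328  0.081]
plunger_medium 0.63 [248. 276.] 915 [ 0.447 -0.257  0.026] [ 0.426 -0.27   0.005] [ 0.467 -0.234  0.081]
plunger_medium 0.63 [308. 283.] 927 [ 0.542 -0.273  0.026] [ 0.523 -0.286  0.004] [ 0.563 -0.253  0.081]
plunger_small 0.7 [366. 292.] 705 [ 0.624 -0.313  0.04 ] [ 0.614 -0.32   0.001] [ 0.639 -0.27   0.082]
plunger_large 0.96 [321. 227.] 1156 [ 0.581 -0.151  0.025] [ 0.552 -0.174  0.002] [ 0.613 -0.113  0.081]
gauge 0.56 [289. 150.] 3933 [0.543 0.097 0.024] [0.476 0.009 0.007] [0.611 0.298 0.062]
```

View pics/top0.png

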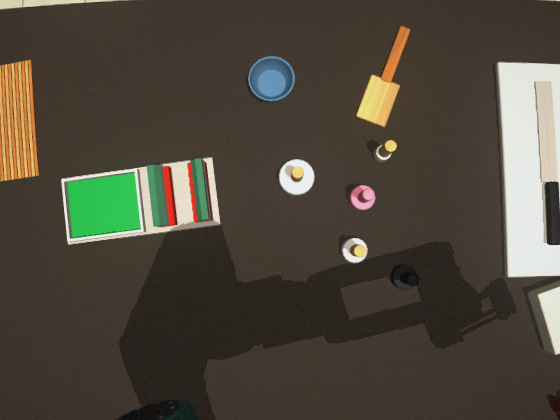

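View pics/side0.png

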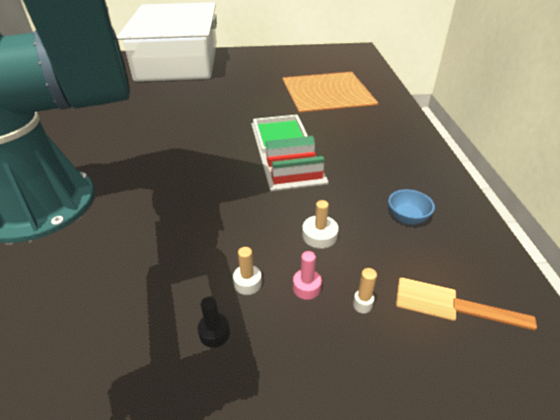

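Both pictures show three medium-size candidates. In the top view they are white and beech at (354,248), pink at (362,198) and black at (406,277). The white and beech one fits the description, since the pink and black ones are the look-alikes. The small one is at (385,150) and the large at (297,177). The gauge slot is near (181,195), with its tray at (104,205). I'll confirm with a crop and fit the gauge.

Run:
```python
from h import *
im=cv2.imread("pics/top0.png");cv2.imwrite("pics/crop.png",cv2.resize(im[120:310,270:460],None,fx=3,fy=3,interpolation=cv2.INTER_CUBIC))
for n in("top","side"):
    W=np.load(n+".npy");im=cv2.imread(f"pics/{n}0.png").astype(int)
    x,y,z=np.nan_to_num(W,nan=-9).transpose(2,0,1)
    for nm,cx,cy in(("med",.446,-.248),("small",.625,-.305),("large",.581,-.143)):
        m=(np.hypot(x-cx,y-cy)<.04)
        t=m&(z>.076);f=m&(z>.018)&(z<.03)&(im.min(2)>120)
        r=cv2.minEnclosingCircle(W[f][:,:2].astype(np.float32)) if f.sum()>4 else 0
        print(n,nm,"top",np.round((W[t].min(0)+W[t].max(0))/2,4),t.sum(),"foot",np.round(np.r_[r[0],r[1]],4))
    g=(x>.44)&(x<.65)&(y>-.01)&(y<.32)
    gr=g&(im[...,1]>1.6*im[...,2])&(im[...,1]>60)&(z<.015)&(z>0)
    print("tray floor",gr.sum(),cv2.minAreaRect(W[gr][:,:2].astype(np.float32)*1000),np.median(z[gr]))
    pl=g&(z>.003)
    print("whole",cv2.minAreaRect(W[pl][:,:2].astype(np.float32)*1000))
    r=g&(z>.056)
    print("rails",cv2.minAreaRect(W[r][:,:2].astype(np.float32)*1000),z[r].max())
    red=g&(im[...,2]>2*im[...,1])&(im[...,2]>60)&(abs(z-.03)<.004)
    print("red",red.sum(),cv2.minAreaRect(W[red][:,:2].astype(np.float32)*1000) if red.sum() else 0)
```

```text
top med top [ 0.4458 -0.2468  0.0802] 129 foot [ 0.4451 -0.2471  0.0228]
top small top [ 0.6261 -0.3052  0.08  ] 125 foot [ 0.6259 -0.3051  0.0145]
top large top [ 0.5824 -0.1432  0.0801] 119 foot [ 0.5824 -0.1433  0.033 ]
tray floor 3849 ((545.2772216796875, 164.86782836914062), (114.43670654296875, 266.7408142089844), 9.480441093444824) 0.00975986914854791
whole ((544.8240966796875, 155.37026977539062), (329.56781005859375, 209.22679138183594), 89.83837890625)
rails ((552.6251220703125, 70.87617492675781), (109.6214370727539, 100.70993041992188), 7.080496311187744) 0.0659332588455484
red 526 ((553.4251708984375, 60.209922790527344), (108.63607788085938, 79.32988739013672), 6.907956123352051)
side med top [ 0.4455 -0.2475  0.0794] 124 foot [ 0.4462 -0.2485  0.0232]
side small top [ 0.6269 -0.3059  0.0794] 140 foot [ 0.6268 -0.3069  0.015 ]
side large top [ 0.5825 -0.1426  0.0795] 92 foot [ 0.5828 -0.143   0.0337]
tray floor 667 ((534.43798828125, 237.54959106445312), (104.27479553222656, 112.42916870117188), 6.566525459289551) 0.010204531093647043
whole ((549.0818481445312, 155.0802459716797), (208.20770263671875, 320.4941711425781), 2.075484037399292)
rails ((553.4666748046875, 72.04663848876953), (110.32566833496094, 105.82273864746094), 6.942281246185303) 0.06368151751966271
red 222 ((553.9049682617188, 59.61315155029297), (110.08940124511719, 81.57494354248047), 5.270002841949463)
```

View pics/crop.png

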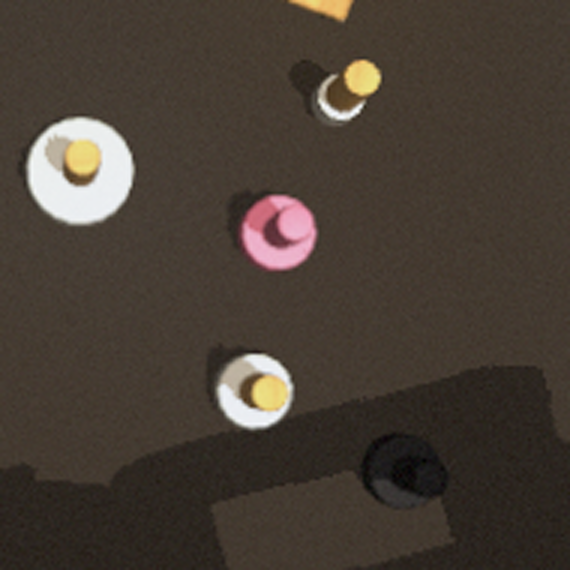

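The crop confirms that the plunger at (354,248) is the target: white foot with a 23 mm radius and a beech handle. It stands at (0.4455, -0.2475). The rails measure 110 x 101–106 mm, which fits the gauge, centred at (0.553, 0.071) and turned about 7°. The tray is therefore near (0.534, 0.225).

```bash
cat >> h.py <<'E'
from scipy.spatial.transform import Rotation as Ro
TH=np.radians(7.0);G=np.array([.553,.0712])
gx=np.array([np.cos(TH),np.sin(TH)]);gy=np.array([-np.sin(TH),np.cos(TH)])
def quat():
    best=None
    for s in(1,-1):
        y=np.r_[s*gy,0];z=np.array([0,0,-1.]);x=np.cross(y,z)
        q=Ro.from_matrix(np.stack([x,y,z],1)).as_quat()
        js=[inverse_kinematics(np.r_[p,.05],q) for p in((.4455,-.2475),G,G+.155*gy)]
        if all(j is not None for j in js):
            m=max(abs(j[5]) for j in js)
            if best is None or m<best[0]:best=(m,q)
    return best[1]
E
python3 - <<'E'
from h import *
q=quat();print(q);p=np.array([.4455,-.2475])
move_gripper(.06)
move_ptp(np.r_[p,.16],q)
servo_line(np.r_[p,.046],rate=.1)
move_gripper(.0)
print("gap",current_finger_gap(),current_grip_force(),current_position(),current_clock())
servo_line(np.r_[p,.18],rate=.12)
print("gap",current_finger_gap(),current_force())
move_ptp(np.r_[G,.18],q)
c=capture("side");cv2.imwrite("pics/above.png",cv2.resize(c["image"][60:300,130:430],None,fx=2,fy=2))
W=cloud(c);im=c["image"];x,y,z=np.nan_to_num(W,nan=-9).transpose(2,0,1)
m=(np.hypot(x-G[0],y-G[1])<.04)&(z>.12)&(z<.165)&(im.min(2)>110)
print(m.sum(),W[m].min(0),W[m].max(0),current_position(),current_clock())
E
```

```text
[0.9981348  0.06104854 0.         0.        ]
gap 0.021531338346209856 29.98172163963318 [ 0.44549163 -0.24748221  0.04597452] 4.4667
gap 0.021542945408344973 [-0.19848089 -0.07976046 -1.07475561]
335 [0.53091202 0.04534667 0.13511261] [0.57469123 0.08763596 0.16409037] [0.55294817 0.06991702 0.17988393] 7.0583
```

View pics/above.png

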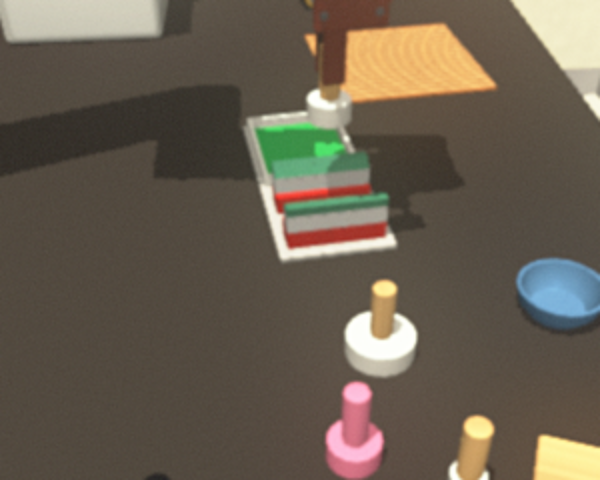

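The plunger is held upright above the slot, with its foot at about (330,105) in the crop. Its position is within 2–3 mm of the gauge centre, so I'll lower it.

Run:
```python
from h import *
servo_line(np.r_[G,.125],rate=.1)
hit=servo_line(np.r_[G,.072],rate=.03,contact_N=4)
print(hit,current_position(),current_force(),current_clock())
sleep(.3)
if hit and abs(current_position()[2]-.076)<.004:
    move_gripper(.04);sleep(.5)
    print("gap",current_finger_gap(),current_force(),current_clock())
c=capture("side");cv2.imwrite("pics/slot.png",cv2.resize(c["image"][100:220,210:360],None,fx=4,fy=4))
W=cloud(c);x,y,z=np.nan_to_num(W,nan=-9).transpose(2,0,1)
```

```text
True [0.55295222 0.07102207 0.07581779] [-0.05137788 -0.51020409  4.18360312] 9.225
gap 0.040166819033124045 [0.7176513  0.65478329 0.04488995] 10.5333
```

View pics/slot.png

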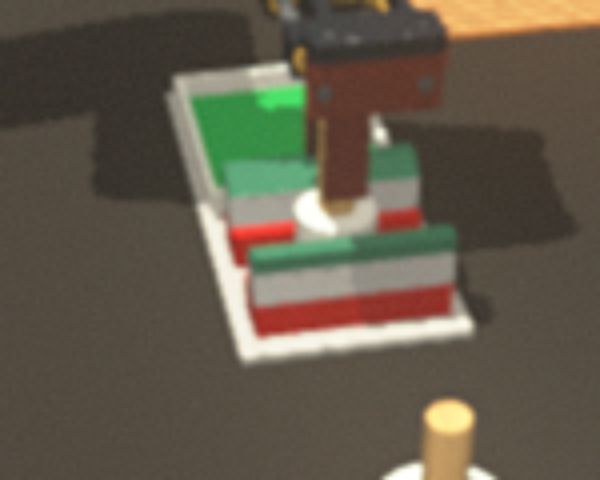

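The foot, at about (337,215) in the crop, sits between the rails. Contact came at TCP z 0.0758, against the 0.076 expected for the step, and the plunger was released there. Next I'll regrip it, lift it and place it in the tray.

Run:
```python
from h import *
move_gripper(0.)
print("gap",current_finger_gap(),current_grip_force())
servo_line(np.r_[G,.18],rate=.1)
print("gap",current_finger_gap(),current_force())
T=G+.155*gy
servo_line(np.r_[T,.18],rate=.12)
servo_line(np.r_[T,.07],rate=.1)
hit=servo_line(np.r_[T,.049],rate=.02,contact_N=3)
print(hit,current_position(),T)
move_gripper(.05);sleep(.2)
servo_line(np.r_[T,.2],rate=.12)
sleep(.3)
c=capture("side");cv2.imwrite("pics/end.png",c["image"])
for n in("side","top"):
    c=capture(n);W=cloud(c);x,y,z=np.nan_to_num(W,nan=-9).transpose(2,0,1)
    m=(np.hypot(x-T[0],y-T[1])<.045)&(z>.05)&(z<.1)
    print(n,m.sum(),(W[m].min(0)+W[m].max(0))/2 if m.any() else 0,z[m].max() if m.any() else 0)
print(current_clock())
```

```text
gap 0.021375512435613284 29.995445609092712
gap 0.02167626997417346 [ 0.47813858 -0.27682609 -1.80938385]
True [0.53395735 0.22482701 0.05290146] [0.53411025 0.22504465]
side 154 [0.53578708 0.22297612 0.07048017] 0.09076119302225162
top 204 [0.53360114 0.22273437 0.07131996] 0.09240028027212935
18.375
```

View pics/end.png

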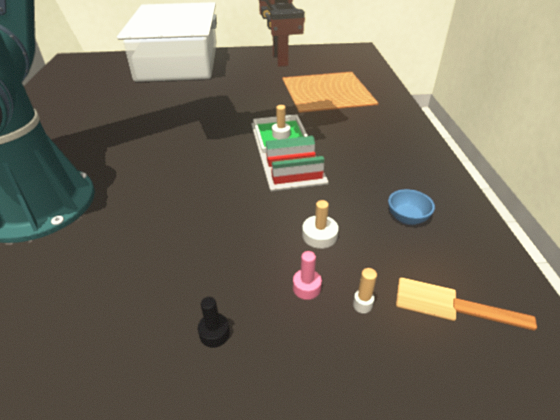

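The plunger stands upright in the tray at (281,122), with its top at about 0.09. The small one at (365,290) and the large one at (320,225) have not moved, and the gripper is clear.

```bash
python3 -c "
from bench import *
print(close_job())"
```

```text
the job is handed in; nothing more can be done
None
```

The medium plunger rested on the no-go step and now stands upright in the pass tray, the small and large plungers were left where they stood, and the job was handed in at about 18 s (no verdict was returned).

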